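Stopper the varnish bottle and put it away in the parts drawer

ROBOT

A 6-joint arm with a two-finger parallel gripper is mounted at the origin on the work surface; the furniture and walls round the work are solid. World frame = base frame: x ahead of the robot, y to its left, z up, the work surface at z = 0. Lengths are in m, angles in rad, forces in N, time in s.
With the tool pointing down it reaches from about 0.35 to 0.775 m from the base axis. Payload 5.5 kg.
Tool frame: the origin (TCP) lies on the centre line of the jaws, within the pads' length; the fingertips stand 11 mm ahead of it and the grasp point (between the pads) lies 8 mm behind it; z points along the fingers, y is the line along which they close (so a half turn about z gives the same grasp; the last joint's range is limited). The gripper opens to 85 mm and grips with 20 to 120 N. Pads are 22 mm wide; open, the fingers measure 114 mm over their backs; the gripper's body (76 mm by 85 mm) begins 54 mm behind the grasp point. The pads swing forward as they close: fully open they stand 13 mm farther back than shut.
Start: joints at [-1.319, 0.313, 0.046, 1.304, 0, 1.431], TCP at [0.22, -0.531, 0.242] pointing down, gripper open.
Joint ranges: [-2.76, 2.76], [-0.86, 1.69], [-1.03, 1.26], [-2.2, 2.34], [-1.47, 1.5], [-3.14, 3.14]. Speed limits (rad/s): [2.57, 2.57, 3.14, 3.14, 3.14, 3.14].

INTERFACE

Orientations are given as a unit quaternion [w, x, y, z].
In Python, from workcell import env, viewer, order, models gives the robot as it stands.
- The arm moves only by the tool drive_tool, never from a script. Its argument "series" is a list that holds one entry, the list of rows, each a list of 6 numbers: the shift along the tool's x, y, z each as a share of 120 mm, from -1 to 1, then the turn, a rotation vector about the tool's x, y, z each as a share of 180 degrees, from -1 to 1. A call has 1 to 20 rows; each row shifts and turns the commanded pose from where the row before left it, along the tool's axes as they then stand; what a row does not reach is not made up. A row lasts 1/8 s, in which the tool goes at most 62.5 mm and 10.7 degrees, less where a joint would pass 70% of its speed; a pose out of reach is approached as far as the arm can. A call with a number of a shift or a turn outside -1 to 1 is refused whole. A call with a gripper value outside its range is refused whole. "jaw" is the opening, from -1 (shut) to 1 (fully open), set as the call begins (left out, the last holds). The fingers move at their own pace and stop on an object; "grip_force" is the grip in N (left out, the last holds). Time passes only in rows, so rows that do not move let the fingers close. It gives the time, the measured TCP pose, the force, the opening and the grip force at its end, in the units of the state.
- env.get_state(): the state, without advancing time (a new reading comes with each control period).
- viewer.read_camera(name): name is "scene" or "side" or "wrist"; returns the picture (400x640x3 uint8, red, green, blue); there is no depth.
- viewer.camera_info(name): a dict with "intrinsics" (3x3 intrinsics, pixels), "R" (3x3) and "t" (3): a world point X has camera coordinates R X + t; the wrist camera has in their place "T_tool_cam" (4x4, takes a point from camera to tool coordinates, whose origin is the TCP and whose axes are the flange's). Camera axes: x right, y down, z forward; pixel columns grow to the right and rows downward; lengths in m; the calibration is good to about 2 mm. A picture is of the moment at which its call begins: read the wrist's pose just before it. camera_info takes no time and is no camera call.
- order.hand_in(): hands the job in; it is judged then, once.
Trained networks look in the newest picture that a camera, given by its name, has taken for a name from the list of things; names that differ only in an ending like _2 or _b are one class to them, and where a whole thing is asked for, a point or a joint stands for the part that bears it (a point fixed in the world has none). Each returns a list of dicts, best first, with "score" (0 to 1); they miss things now and then, are a little off and sometimes report something else, mostly with a low value. They report only what shows in the picture. A call takes as long as a camera call. They do not tell look-alikes from the thing itself.
- models.silhouettes(label, camera): "region" (400x640 bool, what is visible of it) and "location" ([column, row] in pixels, amid what is visible of it).
The state is a dict: "clock": time; "joint_pos": joint angles; "qvel": joint speeds; "tau": joint torques, N m; "tcp_pos": TCP position; "orientation": TCP orientation; "wrist_force": force on the tool from outside, world axes, zero at the start; "ft_torque": the same for the moment, N m; "finger_gap": finger opening in m; "grip_force": force on a finger pad.
Only numpy, scipy, OpenCV 4.12 (cv2) and the standard library are available. Lean on these libraries where they do the work, as an engineer would, in place of code of your own. Each camera call takes 0.05 s, during which the arm holds its last target. There are 200 camera calls.

TASK

The little brown varnish bottle has been left open on the desk. Where it stands, set the smaller of the two stoppers fully home in its neck and let go; then put the bottle upright in the drawer of the parts cabinet that has been left open, setting it down gently, and gently slide the drawer fully shut. Do not tip the bottle over, and leave the larger stopper, the paint pots, the tumbler and the miniature where they are.

Things in the scene. Friction and masses are not known exactly. Their poses are not given: they have to be found in the camera images.
- bottle: Small round bottle of brown glass, empty, open and standing upright: body 46 mm in diameter and 20 mm high, a short sloping shoulder up to 26 mm, then a straight neck 30 mm across its outside; the mouth, 45 mm above the foot, is a round hole 22 mm across. About 130 g. Origin: centre of the underside; z points up its axis.
- bottle_mouth (a point): Centre of the bottle's mouth, level with its rim, on the axis, 45 mm above the foot; z along the bottle's axis.
- small_stopper: The smaller of two dark rubber stoppers, standing on its plug. Tapered plug 18 mm long, 15 mm across at the foot, 19 mm at its top; above it a round knob 25 mm across and 17 mm high, whose underside is the ledge that rests on the bottle's rim. About 20 g. Origin: centre of the plug's foot; z up its axis.
- small_stopper_seat (a point): On the small stopper's axis at the ledge under its knob, 18 mm above the plug's foot; lies at bottle_mouth when the stopper is fully home. Seated, the knob stands 17 mm above the bottle's rim.
- large_stopper: The larger dark rubber stopper, same shape and height (plug 26 mm to 31 mm across, knob 37 mm across, 35 mm high), too big for the bottle; to be left alone. It and the small one may stand in either place. Origin: centre of the plug's foot.
- parts_organiser_drawer3 (a joint): Travel of the open drawer, the middle one of the cabinet's upper row (m): 0 is fully shut, 0.11 is out to its stop; grows as it opens towards the drawer's own -x. It slides easily (about 1 N).
- drawer_floor (a point): Centre of the top of the thick grey pad on the open drawer's floor, 121 mm above the desk; moves with the drawer. Axes: -x points out of the cabinet (the way it opens), y across, z up. The drawer's inside is 140 mm along x by 108 mm along y; the clear side walls rise 50 mm above the pad, the front wall 60 mm, all 2 mm thick. Bits of parts showing in the pad do not stand in the way.
- drawer_front (a point): Middle of the upper edge of the open drawer's front panel, on its outer face (181 mm above the desk, panel 111 mm wide and 83 mm high); moves with the drawer; same axes as drawer_floor. Push the panel along +x to shut the drawer.
- paint_pot_a: Bystander nearer the robot: screw-lid paint pot, 33 mm across, 46 mm high. Origin: centre of the underside.
- paint_pot_b: Bystander farther off: screw-lid paint pot, 30 mm across, 43 mm high. Origin: centre of the underside.
- rinse_cup: Bystander: glass tumbler of grey rinse water, 64 mm across, 85 mm high. Origin: centre of the underside.
- mini: Bystander: small grey plastic miniature on a round 26 mm base, 34 mm high. Origin: centre of the underside.
- parts_organiser: Dark cabinet with six clear drawers, fixed on the desk, 190 mm high, 360 mm wide, 170 mm deep; same axes as drawer_floor. Origin: near the centre of its underside; its front face lies 75 mm from there along -x. What is behind that plane is under its top; the bottle with its stopper (62 mm high) passes under it as the drawer shuts.
Things that resemble listed ones, but are neither listed nor needed, are in the scene too. Leave any red look-alike of the small_stopper alone.

How it is judged:
On the way, in this order (a step that is already met when the one before it is completed fails the run):
1. The small stopper is fully home in the neck and let go, the bottle still standing on the desk (z of small_stopper_seat in the frame of bottle_mouth between -0.003 and 0.003 m and distance between small_stopper_seat and bottle_mouth below 0.0045 m and angle between the z axis of small_stopper and the z axis of bottle, either way round below 0.15 rad and contact force between the fingers and bottle below 0.3 N and contact force between the fingers and small_stopper below 0.3 N and height (world z) of bottle below 0.008 m and angle between bottle's own z axis and vertical below 0.1 rad), for 0.2 s.
2. The stoppered bottle stands upright on the floor pad of the open drawer and is let go (z of small_stopper_seat in the frame of bottle_mouth between -0.003 and 0.003 m and distance between small_stopper_seat and bottle_mouth below 0.0045 m and angle between the z axis of small_stopper and the z axis of bottle, either way round below 0.15 rad and x of bottle in the frame of drawer_floor between -0.07 and 0.07 m and y of bottle in the frame of drawer_floor between -0.055 and 0.055 m and z of bottle in the frame of drawer_floor between -0.006 and 0.006 m and angle between bottle's own z axis and vertical below 0.15 rad and contact force between the fingers and bottle below 0.3 N and contact force between the fingers and small_stopper below 0.3 N and value of joint parts_organiser_drawer3 above 0.03 m), for 0.2 s.
At the end, for the whole second after the job is handed in: The drawer is shut to within 6 mm, the bottle stands upright (within 0.15 rad) on the drawer's floor pad, the small stopper is home in its neck (ledge within 4.5 mm of the mouth's centre and 3 mm in height, axes within 0.15 rad), and both are at rest (z of small_stopper_seat in the frame of bottle_mouth between -0.003 and 0.003 m and distance between small_stopper_seat and bottle_mouth below 0.0045 m and angle between the z axis of small_stopper and the z axis of bottle, either way round below 0.15 rad and x of bottle in the frame of drawer_floor between -0.07 and 0.07 m and y of bottle in the frame of drawer_floor between -0.055 and 0.055 m and z of bottle in the frame of drawer_floor between -0.006 and 0.006 m and angle between bottle's own z axis and vertical below 0.15 rad and value of joint parts_organiser_drawer3 below 0.006 m and linear speed of each of bottle, small_stopper below 0.02 m/s); the robot touches nothing.
It fails at once if The bottle is tipped by more than 0.6 rad (angle between bottle's own z axis and vertical above 0.6 rad).
It fails at once if The bottle is dropped or flung: it moves faster than 0.5 m/s while the fingers do not hold it (linear speed of bottle above 0.5 m/s and contact force between the fingers and bottle below 0.2 N).
It fails at once if The drawer is slammed: it moves inward faster than 0.5 m/s (velocity of joint parts_organiser_drawer3 below -0.5 m/s).
It fails at once if The larger stopper is moved by more than 30 mm (distance of large_stopper from where it was at the start of the episode above 0.03 m).
It fails at once if A paint pot, the rinse tumbler or the miniature is moved by more than 30 mm (distance of any of paint_pot_a, paint_pot_b, rinse_cup, mini from where it was at the start of the episode above 0.03 m).
It also fails if it takes over 72 s, if anything falls off the work surface, if the arm or the gripper's body presses on something with over 40 N, if the wrist force passes 120 N, or if a joint passes its speed limit or range.

## Working session

There is one attempt and no reset: what is moved stays moved. The work goes in short steps, Python scripts to look and compute and a tool call to move; the robot and the scene stay as the last step left them, time stands still between calls to the robot, and variables do not carry over. Pictures are saved under pics/ and viewed, at most 10 in all, crops included, and the job is handed in when it is done.

Besides the shell and the picture viewer there is one more tool, called after "Request:" as name([rows], argument=value, ...), one row to a line, values as JSON. drive_tool: Moves the arm, as the interface text tells. Its arguments: {"type":"object","properties":{"series":{"type":"array"},"jaw":{"type":"number"},"grip_force":{"type":"number"}},"required":["series"]}

```bash
ls; mkdir -p pics; python3 - <<'E'
from workcell import env, viewer, order, models
import cv2,numpy as np
s=env.get_state();print({k:np.round(v,3) for k,v in s.items()})
ims=[]
for c in ["scene","side"]:
    im=viewer.read_camera(c); cv2.imwrite(f"pics/{c}0.png",im[:,:,::-1])
    i=viewer.camera_info(c);print(c,i)
    for l in ["bottle","small_stopper","large_stopper","parts_organiser_drawer3","paint_pot_a","rinse_cup","mini"]:
        for d in models.silhouettes(l,c):
            r=np.argwhere(d["region"]); print(l,round(d["score"],2),np.round(d["location"]),r.min(0)[::-1],r.max(0)[::-1])
print(viewer.camera_info("wrist"))
E
```

```text
pics
{'clock': np.float64(0.0), 'joint_pos': array([-1.319,  0.314,  0.045,  1.304, -0.   ,  1.431]), 'qvel': array([0.002, 0.001, 0.002, 0.001, 0.   , 0.   ]), 'tau': array([-1.0000e-03, -4.8063e+01,  2.9853e+01,  1.9000e-02,  0.0000e+00,
        0.0000e+00]), 'tcp_pos': array([ 0.219, -0.531,  0.241]), 'orientation': array([-0.001,  0.981,  0.195, -0.   ]), 'wrist_force': array([0.355, 0.364, 0.004]), 'ft_torque': array([0.024, 0.023, 0.008]), 'grip_force': np.float64(0.0), 'finger_gap': np.float64(0.085)}
scene {'intrinsics': array([[381.21283638,   0.        , 310.88344897],
       [  0.        , 381.21283638, 197.38148725],
       [  0.        ,   0.        ,   1.        ]]), 'R': array([[ 0.73980324, -0.6727304 ,  0.0111793 ],
       [-0.25459645, -0.29528304, -0.92086295],
       [ 0.62279356,  0.67841118, -0.38972612]]), 't': array([-0.45207531,  0.22179697,  0.81606456])}
bottle 0.52 [312. 234.] [304 220] [318 239]
small_stopper 0.42 [425. 276.] [420 266] [430 282]
large_stopper 0.56 [322. 262.] [313 256] [326 273]
large_stopper 0.55 [275. 252.] [271 244] [283 265]
parts_org
[... 1115 characters left out ...]
0.64 [304. 170.] [282 152] [321 189]
paint_pot_a 0.51 [380. 241.] [377 234] [387 251]
rinse_cup 0.77 [342. 305.] [331 279] [361 330]
mini 0.54 [385. 278.] [380 271] [389 287]
{'intrinsics': array([[339.54459374,   0.        , 324.75504698],
       [  0.        , 339.54459374, 193.67124435],
       [  0.        ,   0.        ,   1.        ]]), 'T_tool_cam': array([[ 4.42189514e-04, -9.51394159e-01, -3.07975580e-01,
         7.88475593e-02],
       [ 9.99999835e-01,  3.07406204e-04,  4.86158588e-04,
         1.93610851e-04],
       [-3.67854837e-04, -3.07975744e-01,  9.51394138e-01,
        -1.32407115e-01],
       [ 0.00000000e+00,  0.00000000e+00,  0.00000000e+00,
         1.00000000e+00]])}
```

```bash
python3 - <<'E'
import cv2
a=cv2.imread("pics/scene0.png")[140:320,240:450];b=cv2.imread("pics/side0.png")[140:340,260:440]
cv2.imwrite("pics/sc.png",cv2.resize(a,None,fx=3.3,fy=3.3,interpolation=2)[:600,:800]);cv2.imwrite("pics/sd.png",cv2.resize(b,None,fx=3,fy=3,interpolation=2))
E
```

```text
(no output)
```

View pics/sc.png

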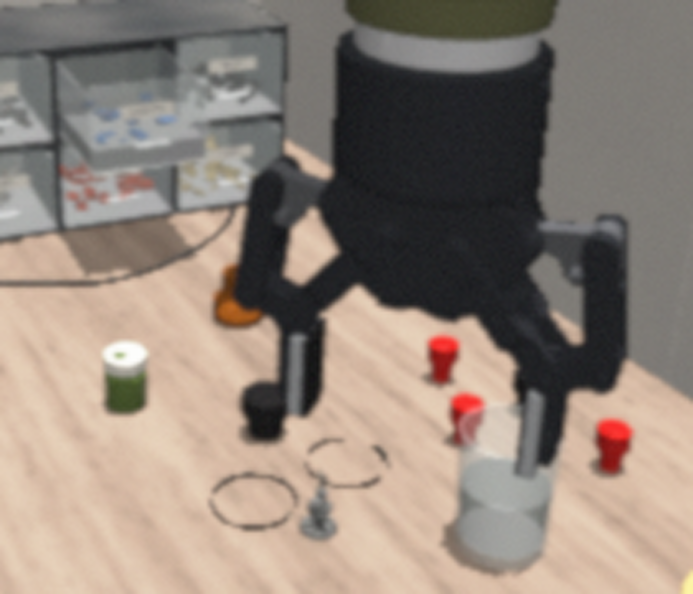

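View pics/sd.png

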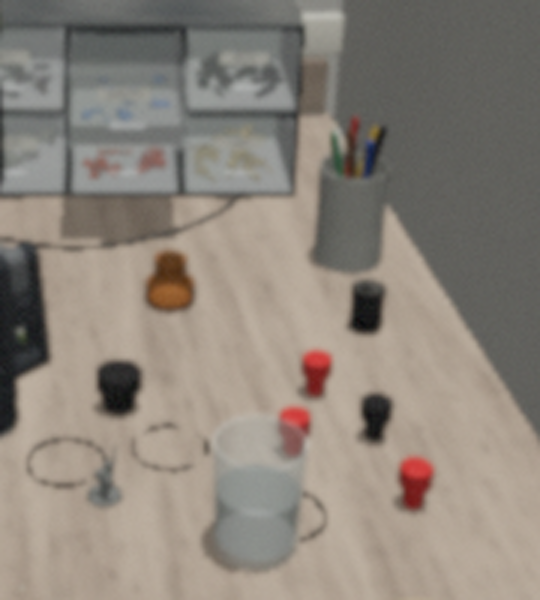

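In the side crop, the small black stopper is at full-picture px (385,279) and the large one at (299,269). The red look-alikes are at (365,264), (361,280) and (398,301). The bottle is at (317,233), and the black pot at (383,242). The stopper at (385,279) fits: it's dark and has a narrow knob. I'll confirm it with the wrist camera.

```bash
cat > h.py <<'E'
from workcell import env, viewer, order, models
import cv2,numpy as np
from scipy.spatial.transform import Rotation as Ro
def tool():
    s=env.get_state();return Ro.from_quat(s["orientation"],scalar_first=True).as_matrix(),np.array(s["tcp_pos"])
def cam(c,pose=None):
    i=viewer.camera_info(c);K=np.array(i["intrinsics"])
    if c!="wrist": R=np.array(i["R"]);return K,R.T,-R.T@np.array(i["t"])
    T=np.array(i["T_tool_cam"]);R,p=pose or tool();return K,R@T[:3,:3],R@T[:3,3]+p
def pt(c,px,z,pose=None):
    K,R,o=cam(c,pose);d=R@np.linalg.solve(K,[px[0],px[1],1]);return o+d*(z-o[2])/d[2]
def proj(c,X,pose=None):
    K,R,o=cam(c,pose);q=K@(R.T@(np.array(X)-o));return q[:2]/q[2]
def move(target,yaw_tool=None):
    """shares of 120 mm in tool axes for world displacement to target"""
    R,p=tool();return np.round(R.T@(np.array(target)-p)/.12,3)
E
python3 - <<'E'
from h import *
for n,c,px,z in [("small","side",(385,279),.02),("large","side",(299.5,269),.02),("bottle","side",(317,235),.02),("bottle","scene",(312,234),.02),("pot_black","side",(383,242),.022),("pot_green","scene",(277,254),.022),("mini","side",(295,303),.01),("cup","side",(345,305),.04),("red1","side",(365,264),.018),("red2","side",(358,281),.018),("red3","side",(398.5,301),.018)]:
    print(n,np.round(pt(c,px,z),3))
# drawer front upper edge corners
print("scene front mid", [np.round(pt("scene",p,z),3) for p,z in [((285,187),.098),]])
im=viewer.read_camera("scene")[140:215,235:345];im2=viewer.read_camera("side")[140:215,260:370]
cv2.imwrite("pics/dr.png",np.vstack([cv2.resize(x,(800,300)) if 0 else cv2.resize(x,(440,300),interpolation=2) for x in (im,im2)])[:,:,::-1])
R,p=tool();print(R)
E
```

```text
small [ 0.6  -0.34  0.02]
large [ 0.432 -0.23   0.02 ]
bottle [ 0.535 -0.091  0.02 ]
bottle [ 0.52  -0.105  0.02 ]
pot_black [ 0.681 -0.191  0.022]
pot_green [ 0.38  -0.127  0.022]
mini [ 0.381 -0.336  0.01 ]
cup [ 0.459 -0.417  0.04 ]
red1 [ 0.589 -0.264  0.018]
red2 [ 0.54  -0.322  0.018]
red3 [ 0.586 -0.421  0.018]
scene front mid [array([0.564, 0.068, 0.098])]
[[ 9.24231877e-01  3.81831685e-01  3.99479051e-05]
 [ 3.81831687e-01 -9.24231870e-01 -1.11639006e-04]
 [-5.70618289e-06  1.18433705e-04 -9.99999993e-01]]
```

View pics/dr.png

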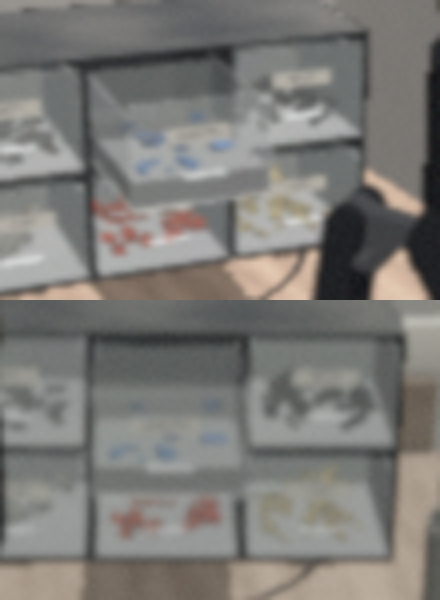

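```bash
python3 - <<'E'
from h import *
print(move([.6,-.34,.17]))
E
```

```text
[ 3.539 -0.264  0.603]
```

Request:
drive_tool([
  [[0.35, -0.026, 0.06, 0, 0, 0], [0.35, -0.026, 0.06, 0, 0, 0], [0.35, -0.026, 0.06, 0, 0, 0], [0.35, -0.026, 0.06, 0, 0, 0], [0.35, -0.026, 0.06, 0, 0, 0], [0.35, -0.026, 0.06, 0, 0, 0], [0.35, -0.026, 0.06, 0, 0, 0], [0.35, -0.026, 0.06, 0, 0, 0], [0.35, -0.026, 0.06, 0, 0, 0], [0.35, -0.03, 0.06, 0, 0, 0], [0, 0, 0, 0, 0, 0], [0, 0, 0, 0, 0, 0]],
])

```text
clock: 2.4
tcp_pos: [0.5953, -0.3418, 0.1701]
orientation: [-0.0, 0.981, 0.195, -0.0]
wrist_force: [0.4, 0.7, -0.6]
finger_gap: 0.0857
grip_force: 0.0
```

```bash
python3 - <<'E'
from h import *
print(tool())
im=viewer.read_camera("wrist");cv2.imwrite("pics/w1.png",im[:,:,::-1])
print(proj("wrist",[.6,-.34,.02]))
for l in ["small_stopper","large_stopper","bottle"]:
  for d in models.silhouettes(l,"wrist"):
    r=np.argwhere(d["region"]); print(l,round(d["score"],2),np.round(d["location"]),r.min(0)[::-1],r.max(0)[::-1],np.round(pt("wrist",d["location"],.03),3))
E
```

```text
(array([[ 9.24091152e-01,  3.82171345e-01, -7.78347995e-04],
       [ 3.82171469e-01, -9.24091428e-01,  1.21376579e-05],
       [-7.14626045e-04, -3.08678699e-04, -9.99999697e-01]]), array([ 0.59533868, -0.34177555,  0.17007126]))
[324.18651045 173.454919  ]
small_stopper 0.81 [324. 180.] [311 159] [340 190] [ 0.597 -0.342  0.03 ]
small_stopper 0.75 [293. 240.] [276 221] [304 255] [ 0.536 -0.337  0.03 ]
small_stopper 0.73 [239. 152.] [221 141] [255 172] [ 0.592 -0.268  0.03 ]
small_stopper 0.71 [404. 229.] [391 209] [421 242] [ 0.583 -0.423  0.03 ]
small_stopper 0.66 [ 22. 129.] [ 0 99] [ 55 155] [ 0.544 -0.103  0.03 ]
large_stopper 0.91 [148. 291.] [125 267] [173 312] [ 0.436 -0.231  0.03 ]
bottle 0.56 [ 21. 130.] [ 0 99] [ 55 155] [ 0.543 -0.103  0.03 ]
```

View pics/w1.png

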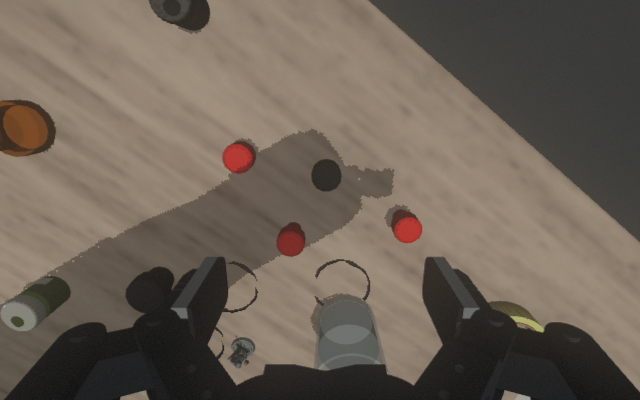

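The (326,175) disc is about 30 px wide. A 25 mm knob should appear as about 31 px, and it's black, so this is the small stopper. The large one is at (150,290), the bottle at (22,128), and the reds at (238,157), (291,240) and (407,229).

Request:
drive_tool([
  [[0, 0, 0, 0, 0, 0], [0, 0, 0, 0, 0, 0], [0, 0, 0, 0, 0, 0], [0, 0, 0, 0, 0, 0], [0, 0, 0, 0, 0, 0], [0, 0, 0, 0, 0, 0]],
], jaw=-0.4)

```text
clock: 3.35
tcp_pos: [0.5957, -0.3418, 0.1703]
orientation: [0.0, 0.981, 0.195, -0.0]
wrist_force: [-0.4, -0.7, 0.1]
finger_gap: 0.0258
grip_force: 0.0
```

```bash
python3 - <<'E'
from h import *
pose=tool();print(pose[1],env.get_state()["finger_gap"])
im=viewer.read_camera("wrist")
g=cv2.cvtColor(im,cv2.COLOR_RGB2GRAY)
# black knob top disc
d=[x for x in models.silhouettes("small_stopper","wrist") if abs(x["location"][0]-325)<12 and abs(x["location"][1]-178)<15]
m=((im.max(2)<60)&(im.max(2)-im.min(2).astype(int)<25)).astype(np.uint8);n,l,st,c=cv2.connectedComponentsWithStats(m[130:220,280:370].copy())
for s,q in zip(st[1:],c[1:]):
    if s[4]>100: print("blob",s,q+[280,130],pt("wrist",q+[280,130],.03,pose))
for x in d: print(x["location"],pt("wrist",x["location"],.028,pose))
crop=cv2.resize(im[150:330,220:430],None,fx=3,fy=3,interpolation=2);cv2.imwrite("pics/w2.png",crop[:,:,::-1])
for z in (.005,.008,.011): print(z,[np.round(proj("wrist",pose[0]@[.011,y,z]+pose[1],pose)) for y in (-.0125,.0125)])
E
```

```text
[ 0.59568831 -0.34176986  0.17028362] 0.025806035119670848
blob [ 32  30  29  31 718] [325.74094708 175.33147632] [ 0.60219606 -0.34032883  0.03      ]
[323.3, 177.1] [ 0.59951519 -0.33923563  0.028     ]
0.005 [array([296., 243.]), array([352., 243.])]
0.008 [array([297., 240.]), array([352., 241.])]
0.011 [array([297., 238.]), array([351., 238.])]
```

View pics/w2.png

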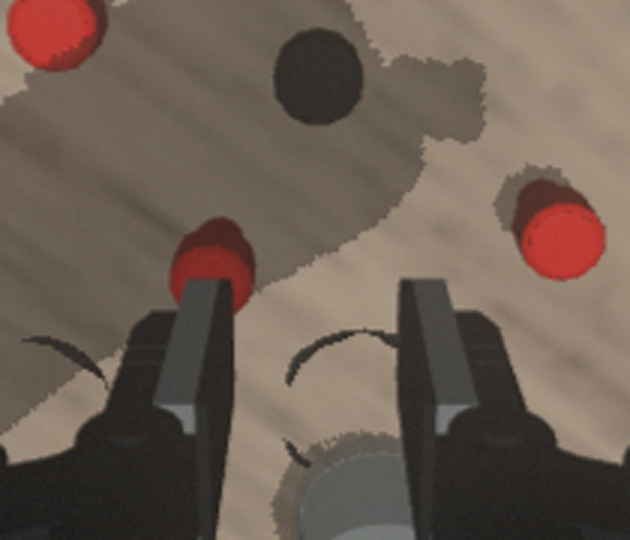

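```bash
python3 - <<'E'
from h import *
pose=tool();t=pt("wrist",(325.7,175.3),.035,pose);print(t,move([t[0],t[1],.10]))
E
```

```text
[ 0.60340619 -0.3397924   0.035     ] [0.066 0.009 0.586]
```

Request:
drive_tool([
  [[0.03, 0.005, 0.2, 0, 0, 0], [0.03, 0.005, 0.2, 0, 0, 0], [0, 0, 0.19, 0, 0, 0], [0, 0, 0, 0, 0, 0], [0, 0, 0, 0, 0, 0]],
], jaw=0.06)

```text
clock: 4.08
tcp_pos: [0.6031, -0.3405, 0.1004]
orientation: [0.0, 0.981, 0.195, 0.0]
wrist_force: [-0.6, -0.8, -0.1]
finger_gap: 0.0452
grip_force: 0.0
```

```bash
cat >> h.py <<'E'
def knob(z,win,save=None):
    pose=tool();im=viewer.read_camera("wrist")
    if save: cv2.imwrite(save,im[:,:,::-1])
    x0,y0,x1,y1=win;im=im.astype(int)
    m=((im.max(2)<60)&(im.max(2)-im.min(2)<25)).astype(np.uint8)
    n,l,st,c=cv2.connectedComponentsWithStats(m[y0:y1,x0:x1].copy())
    for s,q in zip(st[1:],c[1:]):
        if s[4]>100:
            t=pt("wrist",q+[x0,y0],z,pose);print(s,q+[x0,y0],np.round(t,4),move([t[0],t[1],pose[1][2]]))
E
python3 - <<'E'
from h import *
print(tool()[1])
print(proj("wrist",[.6034,-.3398,.035]))
knob(.035,(270,120,390,232),"pics/w3.png")
E
```

```text
[ 0.60311948 -0.34049916  0.10041361]
[323.31133612 215.45344707]
[  35   72   38   40 1245] [323.34297189 212.99598394] [ 0.6049 -0.3392  0.035 ] [ 0.016 -0.007  0.004]
```

```bash
python3 - <<'E'
from h import *
knob(.035,(270,120,390,260))
E
```

```text
[  34   72   38   43 1287] [322.72804973 213.82206682] [ 0.6044 -0.3393  0.035 ] [ 0.012 -0.008  0.001]
[105 126  10  14 102] [378.48039216 253.42156863] [ 0.5927 -0.3834  0.035 ] [-0.218  0.295  0.002]
```

Request:
drive_tool([
  [[0.008, -0.003, 0.2, 0, 0, 0], [0, 0, 0.2, 0, 0, 0], [0, 0, 0.12, 0, 0, 0], [0, 0, 0.065, 0, 0, 0], [0, 0, 0, 0, 0, 0], [0, 0, 0, 0, 0, 0]],
])

```text
clock: 4.92
tcp_pos: [0.6041, -0.3399, 0.0303]
orientation: [0.001, 0.981, 0.195, 0.001]
wrist_force: [-0.7, -1.0, -0.4]
finger_gap: 0.0452
grip_force: 0.0
```

Request:
drive_tool([
  [[0, 0, 0, 0, 0, 0], [0, 0, 0, 0, 0, 0], [0, 0, 0, 0, 0, 0], [0, 0, 0, 0, 0, 0], [0, 0, 0, 0, 0, 0]],
], jaw=-1, grip_force=30)

```text
clock: 5.55
tcp_pos: [0.604, -0.3399, 0.0303]
orientation: [0.001, 0.981, 0.195, 0.001]
wrist_force: [-0.2, 0.9, 5.6]
finger_gap: 0.0236
grip_force: 29.7
```

Request:
drive_tool([
  [[0, 0, -0.3, 0, 0, 0], [0, 0, -0.35, 0, 0, 0], [0, 0, -0.35, 0, 0, 0], [0.03, -0.3, 0, 0, 0, 0], [0.03, -0.3, 0, 0, 0, 0], [0.04, -0.3, 0, 0, 0, 0], [0.05, -0.4, 0, 0, 0, 0], [0.05, -0.4, 0, 0, 0, 0], [0.05, -0.4, 0, 0, 0, 0], [0, 0, 0, 0, 0, 0], [0, 0, 0, 0, 0, 0]],
])

```text
clock: 6.92
tcp_pos: [0.5352, -0.0952, 0.1493]
orientation: [0.0, 0.981, 0.195, 0.0]
wrist_force: [-0.0, -0.6, -0.5]
finger_gap: 0.0231
grip_force: 29.6
```

```bash
python3 - <<'E'
from h import *
pose=tool();print(pose[1],env.get_state()["wrist_force"])
im=viewer.read_camera("wrist");cv2.imwrite("pics/w4.png",im[:,:,::-1])
for d in models.silhouettes("bottle","wrist")[:2]:
    r=np.argwhere(d["region"]); print(d["score"],d["location"],r.min(0)[::-1],r.max(0)[::-1],pt("wrist",d["location"],.03,pose))
for d in models.silhouettes("parts_organiser_drawer3","wrist")[:2]:
    r=np.argwhere(d["region"]); print("dr",d["score"],d["location"],r.min(0)[::-1],r.max(0)[::-1])
E
```

```text
[ 0.5352398  -0.09522866  0.14927614] [-0.03781877 -0.59201405 -0.53653331]
0.59 [316.4, 180.6] [287 150] [343 209] [ 0.54028555 -0.08660805  0.03      ]
0.59 [535.1, 55.3] [495  33] [568  81] [ 0.68092078 -0.19211441  0.03      ]
dr 0.77 [51.4, 79.0] [0 0] [150 211]
dr 0.46 [301.8, 347.5] [287 322] [315 367]
```

View pics/w4.png

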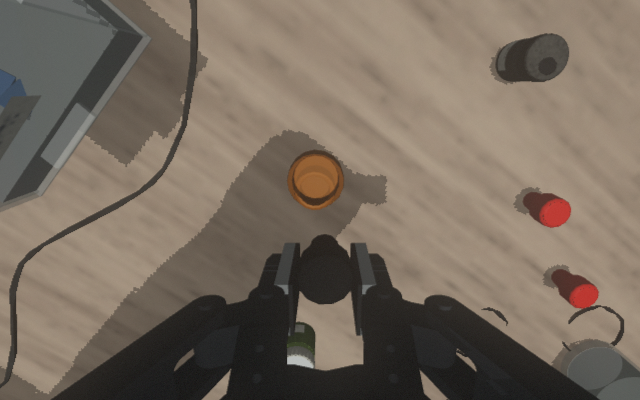

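```bash
cat >> h.py <<'E'
def circ(im,c,X,r,col,pose,f=1,o=(0,0),ax=None):
    a=np.linspace(0,2*np.pi,60);A=np.eye(3) if ax is None else ax
    P=np.array([(proj(c,np.array(X)+A@[r*np.cos(t),r*np.sin(t),0],pose)-o+.5)*f for t in a])
    cv2.polylines(im,[np.round(P*8).astype(np.int32)],True,col,1,cv2.LINE_AA,3)
E
python3 - <<'E'
from h import *
R,p=tool();pose=(R,p)
im=cv2.imread("pics/w4.png");x0,y0,x1,y1=270,140,380,310;f=3.5
c=cv2.resize(im[y0:y1,x0:x1],None,fx=f,fy=f,interpolation=2);c2=cv2.convertScaleAbs(c.copy(),alpha=1.6,beta=20);o=np.array([x0,y0])
B=pt("wrist",(315,179.5),.015,pose);print(B)
circ(c,"wrist",[B[0],B[1],.015],.023,(255,0,0),pose,f,o)
circ(c,"wrist",[B[0],B[1],.045],.015,(0,255,0),pose,f,o);circ(c,"wrist",[B[0],B[1],.045],.011,(0,255,255),pose,f,o)
circ(c,"wrist",p+R@[0,0,-.0047],.0125,(0,255,0),pose,f,o,R);circ(c,"wrist",p+R@[0,0,.0303],.0075,(255,255,0),pose,f,o,R)
cv2.imwrite("pics/w4c.png",np.hstack([c,c2]))
E
```

```text
[ 0.53686405 -0.08741438  0.015     ]
```

View pics/w4c.png

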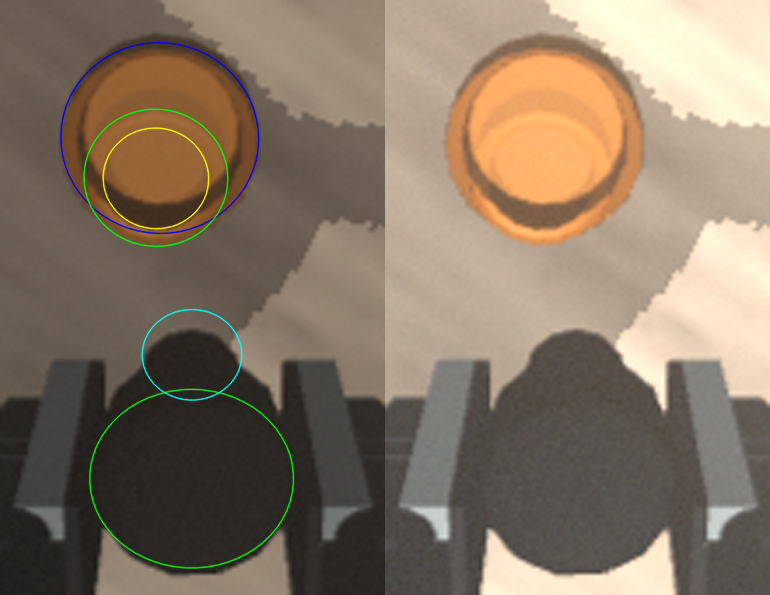

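The bottle's body outline is centred near (315.7,177.7), with its mouth showing faintly below that. The stopper is held between the pads, with its plug foot near (325,242), slightly back of the centre line. I'll go close above the mouth and compare the two directly.

```bash
python3 - <<'E'
from h import *
print(pt("wrist",(315.7,177.7),.015), move([.5407,-.0858,.095]))
E
```

```text
[ 0.5384886  -0.08737477  0.015     ] [ 0.074 -0.064  0.451]
```

Request:
drive_tool([
  [[0.037, -0.03, 0.12, 0, 0, 0], [0.037, -0.03, 0.12, 0, 0, 0], [0, 0, 0.11, 0, 0, 0], [0, 0, 0.1, 0, 0, 0], [0, 0, 0, 0, 0, 0], [0, 0, 0, 0, 0, 0]],
])

```text
clock: 7.82
tcp_pos: [0.5406, -0.0852, 0.0955]
orientation: [0.0, 0.981, 0.195, 0.0]
wrist_force: [-1.0, -0.6, 1.1]
finger_gap: 0.0233
grip_force: 29.6
```

```bash
python3 - <<'E'
from h import *
R,p=tool();pose=(R,p);print(p)
im=viewer.read_camera("wrist")[:,:,::-1].copy();cv2.imwrite("pics/w5.png",im);x0,y0,x1,y1=270,180,380,320;f=3.6
c=cv2.resize(im[y0:y1,x0:x1],None,fx=f,fy=f,interpolation=2);c2=cv2.convertScaleAbs(c.copy(),alpha=2,beta=20);o=np.array([x0,y0])
B=np.array([.5384,-.0868,0])
circ(c,"wrist",[B[0],B[1],.015],.023,(255,0,0),pose,f,o)
circ(c,"wrist",[B[0],B[1],.045],.015,(0,255,0),pose,f,o);circ(c,"wrist",[B[0],B[1],.045],.011,(0,255,255),pose,f,o)
circ(c,"wrist",p+R@[-.003,0,.0303],.0075,(255,255,0),pose,f,o,R);circ(c,"wrist",p+R@[0,0,.0123],.0125,(255,255,255),pose,f,o,R)
cv2.imwrite("pics/w5c.png",np.hstack([c,c2]))
E
```

```text
[ 0.54063041 -0.08518203  0.09548943]
```

View pics/w5c.png

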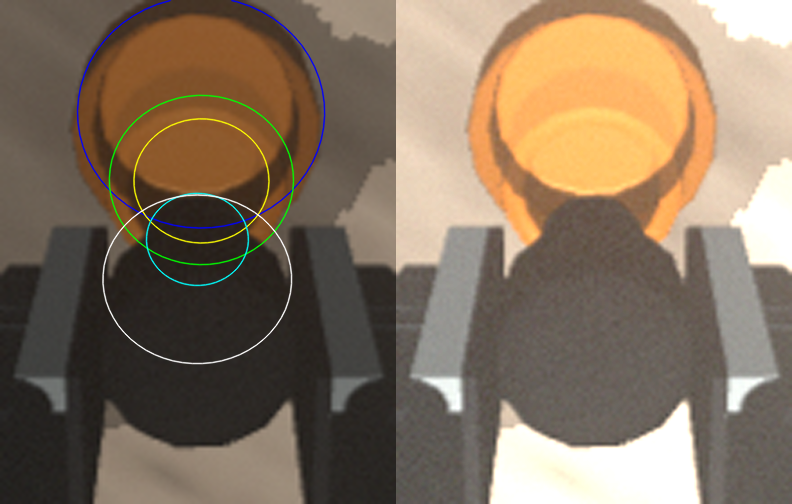

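Request:
drive_tool([
  [[-0.009, 0.005, 0, 0, 0.016, 0], [0, 0, 0, 0, 0, 0], [-0.003, 0, 0.06, 0, 0, 0], [-0.003, 0, 0.06, 0, 0, 0], [-0.003, 0, 0.06, 0, 0, 0], [-0.003, 0, 0.05, 0, 0, 0], [0, 0, 0, 0, 0, 0], [0, 0, 0, 0, 0, 0]],
])

```text
clock: 8.88
tcp_pos: [0.5398, -0.0861, 0.0677]
orientation: [-0.005, 0.981, 0.195, 0.025]
wrist_force: [-0.4, -0.0, -0.4]
finger_gap: 0.0238
grip_force: 29.6
```

Request:
drive_tool([
  [[-0.002, 0, 0.03, 0, 0, 0], [-0.001, 0, 0.02, 0, 0, 0], [0, 0, 0.01, 0, 0, 0], [0, 0, 0, 0, 0, 0], [0, 0, 0, 0, 0, 0]],
])

```text
clock: 9.5
tcp_pos: [0.5397, -0.0861, 0.0605]
orientation: [-0.005, 0.981, 0.195, 0.025]
wrist_force: [-0.2, -0.3, -0.0]
finger_gap: 0.0232
grip_force: 29.6
```

```bash
python3 - <<'E'
from h import *
R,p=tool();pose=(R,p);print(p,R[:,2])
im=viewer.read_camera("wrist")[:,:,::-1].copy();x0,y0,x1,y1=250,160,400,320;f=3.7
c=cv2.resize(im[y0:y1,x0:x1],None,fx=f,fy=f,interpolation=2);cv2.imwrite("pics/w6c.png",cv2.convertScaleAbs(c,alpha=2,beta=20))
E
```

```text
[ 0.53969151 -0.08606925  0.06047992] [ 0.04649849  0.01911534 -0.99873545]
```

View pics/w6c.png

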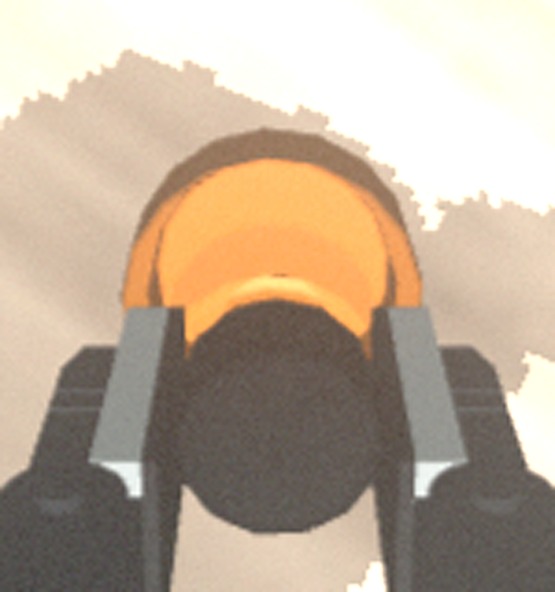

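The plug is in the mouth and centred, with no contact force yet. Lowering further.

Request:
drive_tool([
  [[-0.001, 0, 0.015, 0, 0, 0], [-0.001, 0, 0.01, 0, 0, 0], [0, 0, 0, 0, 0, 0], [0, 0, 0, 0, 0, 0]],
])

```text
clock: 10.05
tcp_pos: [0.5395, -0.0861, 0.0574]
orientation: [-0.005, 0.981, 0.195, 0.025]
wrist_force: [-0.1, -0.1, -0.3]
finger_gap: 0.0233
grip_force: 29.6
```

Request:
drive_tool([
  [[0, 0, 0.01, 0, 0, 0], [0, 0, 0.007, 0, 0, 0], [0, 0, 0, 0, 0, 0], [0, 0, 0, 0, 0, 0]],
])

```text
clock: 10.55
tcp_pos: [0.5401, -0.0863, 0.0566]
orientation: [-0.004, 0.981, 0.195, 0.025]
wrist_force: [-3.2, 1.0, 8.1]
finger_gap: 0.0235
grip_force: 30.4
```

Request:
drive_tool([
  [[0, 0, 0, 0, 0, 0], [0, 0, 0, 0, 0, 0], [0, 0, 0, 0, 0, 0], [0, 0, 0, 0, 0, 0]],
], jaw=0.06)

```text
clock: 11.05
tcp_pos: [0.5396, -0.086, 0.0552]
orientation: [-0.005, 0.981, 0.195, 0.025]
wrist_force: [0.1, -0.0, 0.0]
finger_gap: 0.0447
grip_force: 0.0
```

Request:
drive_tool([
  [[0, 0, -0.1, 0, 0, 0], [0, 0, -0.15, 0, 0, 0], [0, 0, -0.15, 0, -0.016, 0], [0, 0, 0, 0, 0, 0], [0, 0, 0, 0, 0, 0], [0, 0, 0, 0, 0, 0]],
])

```text
clock: 11.8
tcp_pos: [0.5366, -0.0868, 0.1025]
orientation: [-0.0, 0.981, 0.195, -0.0]
wrist_force: [-0.1, 0.2, 0.3]
finger_gap: 0.0454
grip_force: 0.0
```

```bash
python3 - <<'E'
from h import *
R,p=tool();pose=(R,p);print(p,R[:,2])
im=viewer.read_camera("wrist")[:,:,::-1].copy();x0,y0,x1,y1=250,120,400,280;f=3.7
c=cv2.resize(im[y0:y1,x0:x1],None,fx=f,fy=f,interpolation=2);c=cv2.convertScaleAbs(c,alpha=2,beta=20)
B=np.array([.538,-.087]);o=(x0,y0)
circ(c,"wrist",[*B,.062],.0125,(0,255,0),pose,f,o);circ(c,"wrist",[*B,.045],.015,(255,255,0),pose,f,o);circ(c,"wrist",[*B,.012],.023,(255,0,0),pose,f,o)
s=viewer.read_camera("side")[210:260,285:345,::-1]
c=np.hstack([c,cv2.resize(s,(240,200),interpolation=2).repeat(1,0) if 0 else cv2.copyMakeBorder(cv2.resize(s,(240,200),interpolation=2),0,c.shape[0]-200,0,0,0)])
cv2.imwrite("pics/w7c.png",c)
knob(.062,(290,150,370,260))
E
```

```text
[ 0.5366333  -0.08678829  0.10253337] [-1.08375177e-03  5.57994005e-04 -9.99999257e-01]
[  14   52   43   47 1630] [325.21533742 225.33312883] [ 0.541  -0.0857  0.062 ] [0.035 0.004 0.001]
```

View pics/w7c.png

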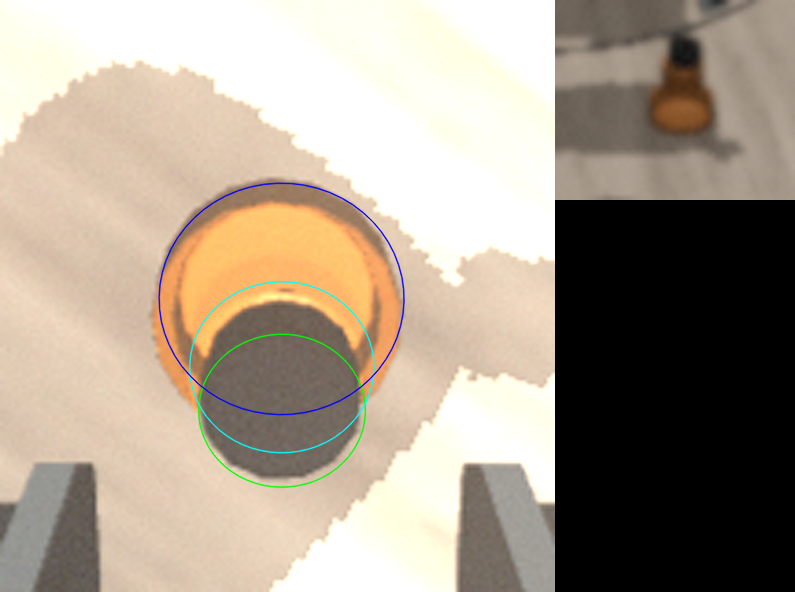

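The stopper's black knob is centred on the neck, about on the bottle's axis, and the side picture shows it upright. I'll press it from above with shut fingers to be sure it's home.

Request:
drive_tool([
  [[0.018, 0, 0, 0, 0, 0], [0, 0, 0, 0, 0, 0], [0, 0, 0, 0, 0, 0], [0, 0, 0, 0, 0, 0], [0, 0, 0.1, 0, 0, 0], [0, 0, 0.1, 0, 0, 0], [0, 0, 0, 0, 0, 0], [0, 0, 0, 0, 0, 0]],
], jaw=-1)

```text
clock: 12.95
tcp_pos: [0.5393, -0.0861, 0.0791]
orientation: [-0.0, 0.981, 0.195, -0.0]
wrist_force: [0.2, 1.2, 0.5]
finger_gap: 0.0002
grip_force: 0.0
```

Request:
drive_tool([
  [[0, 0, 0.017, 0, 0, 0], [0, 0, 0.017, 0, 0, 0], [0, 0, 0.01, 0, 0, 0], [0, 0, 0, 0, 0, 0], [0, 0, 0, 0, 0, 0]],
])

```text
clock: 13.58
tcp_pos: [0.5395, -0.0862, 0.0741]
orientation: [0.0, 0.981, 0.195, 0.0]
wrist_force: [-0.5, -0.4, 0.5]
finger_gap: 0.0004
grip_force: 0.0
```

Request:
drive_tool([
  [[0, 0, 0.012, 0, 0, 0], [0, 0, 0.01, 0, 0, 0], [0, 0, 0, 0, 0, 0], [0, 0, 0, 0, 0, 0]],
])

```text
clock: 14.08
tcp_pos: [0.54, -0.0863, 0.0723]
orientation: [0.0, 0.981, 0.195, 0.001]
wrist_force: [-1.4, 0.4, 5.3]
finger_gap: 0.0001
grip_force: 2.8
```

Contact on the knob came with its top at about 62 mm, so the stopper is home. I'm out of picture views, so the rest goes by measurement. Next I raise the arm and locate the drawer.

Request:
drive_tool([
  [[0, 0, -0.2, 0, 0, 0], [0, 0, -0.35, 0, 0, 0], [0, 0, -0.35, 0, 0, 0], [0, 0, -0.35, 0, 0, 0], [0, 0, -0.35, 0, 0, 0], [0, 0, 0, 0, 0, 0]],
], jaw=0.06)

```text
clock: 14.82
tcp_pos: [0.5413, -0.0867, 0.2672]
orientation: [0.002, 0.981, 0.195, 0.003]
wrist_force: [0.3, -1.0, 0.0]
finger_gap: 0.0451
grip_force: 0.0
```

```bash
python3 - <<'E'
from h import *
# test panel corners seen in w4 for both heights
R=Ro.from_quat([0,.981,.195,0],scalar_first=True).as_matrix();pose=(R,np.array([.5352,-.0952,.1493]))
for z in (.098,.181):
    a,b=pt("wrist",(150,38),z,pose),pt("wrist",(42,195),z,pose);print(z,a,b,np.linalg.norm(a-b),np.degrees(np.arctan2(*(b-a)[1::-1])))
# scene cam: bottom edge corners
a,b=pt("scene",(302,187),.098),pt("scene",(267.5,191),.098);print("scene",a,b,np.linalg.norm(a-b),np.degrees(np.arctan2(*(b-a)[1::-1])))
# cabinet front bottom right corner & left seen in scene at z=0: crop dr.png /4
a,b=pt("scene",(235+322/4,140+245/4),0),pt("scene",(235+97/4,140+280/4),0);print("cab",a,b,np.degrees(np.arctan2(*(b-a)[1::-1])))
a=pt("side",(260+390/4,140+(557-300)/4),0);b=pt("side",(260+95/4,140+(557-300)/4),0);print("cab side",a,b,np.linalg.norm(a-b),np.degrees(np.arctan2(*(b-a)[1::-1])))
E
```

```text
0.098 [0.5949452  0.02289366 0.098     ] [0.49088545 0.06033442 0.098     ] 0.11059042887939159 160.211240807036
0.181 [ 0.60090354 -0.01691936  0.181     ] [0.54385869 0.00360541 0.181     ] 0.06062492216383412 160.21124080703603
scene [0.60330852 0.03384351 0.098     ] [0.50323856 0.0764202  0.098     ] 0.10875095496612028 156.95173724394894
cab [0.71435423 0.08978072 0.        ] [0.52560915 0.15777332 0.        ] 160.18919999117713
cab side [0.74957253 0.08382828 0.        ] [0.52913219 0.16620025 0.        ] 0.23532760847411985 159.5107859601656
```

Request:
drive_tool([
  [[0, 0, 0.15, 0, 0, -0.053], [0, 0, 0.15, 0, 0, -0.053], [0, 0, 0.15, 0, 0, -0.053], [0, 0, 0.15, 0, 0, -0.053], [0, 0, 0.15, 0, 0, -0.053], [0, 0, 0.15, 0, 0, 0], [0, 0, 0, 0, 0, 0], [0, 0, 0, 0, 0, 0]],
])

```text
clock: 15.82
tcp_pos: [0.5393, -0.0861, 0.1554]
orientation: [-0.0, 0.818, 0.575, -0.0]
wrist_force: [0.7, -0.1, 0.4]
finger_gap: 0.0452
grip_force: 0.0
```

```bash
python3 - <<'E'
from h import *
R,p=tool();print(p,R,env.get_state()["joint_pos"])
print(proj("wrist",[.5385,-.087,.062]))
knob(.057,(280,120,370,230))
for d in models.silhouettes("bottle","wrist")[:2]:
    r=np.argwhere(d["region"]); print(d["score"],d["location"],r.min(0)[::-1],r.max(0)[::-1],pt("wrist",d["location"],.03))
E
```

```text
[ 0.53932162 -0.08608537  0.15538819] [[ 3.39645371e-01  9.40553487e-01 -4.00506778e-04]
 [ 9.40553568e-01 -3.39645379e-01  5.08054636e-05]
 [-8.82450202e-05 -3.93953919e-04 -9.99999919e-01]] [-3.05253338e-01  2.99356072e-01 -1.90356912e-01  1.08148060e+00
 -7.19094588e-05  1.61208285e+00]
[323.95000952 202.72357315]
[ 26  61  34  37 970] [322.98556701 199.23402062] [ 0.5381 -0.0859  0.057 ] [-0.002 -0.013  0.004]
0.82 [319.1, 176.0] [295 155] [349 204] [ 0.53921865 -0.07585537  0.03      ]
```

Request:
drive_tool([
  [[0, -0.008, 0.25, 0, 0, 0], [0, 0, 0.25, 0, 0, 0], [0, 0, 0.25, 0, 0, 0], [0, 0, 0.15, 0, 0, 0], [0, 0, 0.085, 0, 0, 0], [0, 0, 0, 0, 0, 0], [0, 0, 0, 0, 0, 0]],
])

```text
clock: 16.8
tcp_pos: [0.5394, -0.0861, 0.0382]
orientation: [0.001, 0.818, 0.575, 0.001]
wrist_force: [-0.4, 0.5, -0.8]
finger_gap: 0.0451
grip_force: 0.0
```

Request:
drive_tool([
  [[0, 0, 0, 0, 0, 0], [0, 0, 0, 0, 0, 0], [0, 0, 0, 0, 0, 0], [0, 0, 0, 0, 0, 0], [0, 0, 0, 0, 0, 0]],
], jaw=-1, grip_force=35)

```text
clock: 17.42
tcp_pos: [0.539, -0.086, 0.0386]
orientation: [0.001, 0.818, 0.575, 0.0]
wrist_force: [-2.3, 0.7, 4.5]
finger_gap: 0.0331
grip_force: 34.2
```

The 33 mm gap is wider than the 30 mm neck, so the tips are on the shoulder. I'll regrip 5 mm higher.

Request:
drive_tool([
  [[0, 0, 0, 0, 0, 0], [0, 0, 0, 0, 0, 0], [0, 0, 0, 0, 0, 0], [0, 0, -0.045, 0, 0, 0], [0, 0, 0, 0, 0, 0], [0, 0, 0, 0, 0, 0]],
], jaw=0.06)

```text
clock: 18.18
tcp_pos: [0.5386, -0.0859, 0.0427]
orientation: [0.0, 0.818, 0.575, 0.0]
wrist_force: [-0.5, -0.9, -0.7]
finger_gap: 0.0454
grip_force: 0.0
```

Request:
drive_tool([
  [[0, 0, 0, 0, 0, 0], [0, 0, 0, 0, 0, 0], [0, 0, 0, 0, 0, 0], [0, 0, 0, 0, 0, 0], [0, 0, 0, 0, 0, 0]],
], jaw=-1)

```text
clock: 18.8
tcp_pos: [0.5388, -0.0859, 0.043]
orientation: [0.0, 0.818, 0.575, 0.0]
wrist_force: [-0.8, 0.8, 5.7]
finger_gap: 0.0315
grip_force: 34.4
```

Request:
drive_tool([
  [[0, 0, 0, 0, 0, 0], [0, 0, 0, 0, 0, 0], [0, 0, 0, 0, 0, 0], [0, 0, -0.03, 0, 0, 0], [0, 0, 0, 0, 0, 0], [0, 0, 0, 0, 0, 0]],
], jaw=0.06)

```text
clock: 19.55
tcp_pos: [0.5386, -0.0859, 0.0463]
orientation: [0.0, 0.818, 0.575, 0.0]
wrist_force: [0.4, -0.2, 0.1]
finger_gap: 0.0452
grip_force: 0.0
```

Request:
drive_tool([
  [[0, 0, 0, 0, 0, 0], [0, 0, 0, 0, 0, 0], [0, 0, 0, 0, 0, 0], [0, 0, 0, 0, 0, 0], [0, 0, 0, 0, 0, 0]],
], jaw=-1)

```text
clock: 20.18
tcp_pos: [0.5386, -0.0859, 0.0465]
orientation: [0.0, 0.818, 0.575, 0.0]
wrist_force: [-1.9, 0.1, 5.1]
finger_gap: 0.03
grip_force: 34.4
```

Request:
drive_tool([
  [[0, 0, -0.05, 0, 0, 0], [0, 0, -0.1, 0, 0, 0], [0, 0, -0.25, 0, 0, 0], [0, 0, -0.3, 0, 0, 0], [0, 0, -0.35, 0, 0, 0], [0, 0, -0.35, 0, 0, 0], [0, 0, -0.32, 0, 0, 0], [0, 0, 0, 0, 0, 0], [0, 0, 0, 0, 0, 0]],
])

```text
clock: 21.3
tcp_pos: [0.5382, -0.0857, 0.2521]
orientation: [-0.0, 0.818, 0.575, -0.0]
wrist_force: [-0.3, 0.2, -2.8]
finger_gap: 0.0298
grip_force: 34.1
```

```bash
python3 - <<'E'
from h import *
R,p=tool();pose=(R,p);print(p,env.get_state()["finger_gap"])
im=viewer.read_camera("wrist");cv2.imwrite("pics/w8.png",im[:,:,::-1])
for l in ["bottle","parts_organiser_drawer3"]:
  for d in models.silhouettes(l,"wrist")[:3]:
    r=np.argwhere(d["region"]); print(l,d["score"],d["location"],r.min(0)[::-1],r.max(0)[::-1])
for z in (-.02,.0265,.0465): print(z,proj("wrist",p+R@[0,0,z],pose),proj("wrist",p+R@[0,.023,z],pose))
for c in [(.5949,.0229),(.4909,.0603)]: print("pred corners",proj("wrist",[*c,.098]),proj("wrist",[*c,.181]))
E
```

```text
[ 0.5381559  -0.0856709   0.25212163] 0.029827083237303428
bottle 0.84 [321.2, 231.0] [281 195] [368 281]
parts_organiser_drawer3 0.59 [268.9, 12.9] [151   0] [357  37]
-0.02 [324.47338378 297.85497305] [383.99062989 297.86780445]
0.0265 [324.52002094 243.84552611] [369.03135703 243.8579105 ]
0.0465 [324.53355457 228.17253184] [364.69023013 228.18443457]
pred corners [347.62206505  24.6206947 ] [357.25696565  -1.33744803]
pred corners [202.48171715  24.81676861] [148.31244559  -1.00938815]
```

```bash
python3 - <<'E'
import cv2,numpy as np
g=cv2.imread("pics/w8.png",0)
for c0 in (220,250,280,310,330): print(c0,g[0:50:2,c0-4:c0+4].mean(1).astype(int))
for r in (4,10,16,22): print(r,g[r-1:r+2,120:380:5].mean(0).astype(int))
E
```

```text
220 [162 114 113 113 114 113  87  92  73  69  69 129 129 128 138 138 139 139
 138 138 137 136 134 133 132]
250 [165 120 117 117 117 117  88  76  73  69  70 141 143 137 138 135 136 136
 116 102 124 144 144 143 143]
280 [167 124 119 120 120 119  93  80  75  71  70 140 146 141 141 140 140 139
 123  99 101 100 100 101 101]
310 [170 129 121 121 121 121 121 120  96  70  71 111 116 110  93  93  93  94
  94  94  94  83  65  85 117]
330 [170 132 121 121 121 121 121 121 108  71  70 114 120 118  92  79  66  78
  90 102 104 144 147 145 143]
4 [143 140 145 147 146 139 137 134 117 108  98  99  97  96 100 111 111 113
 113 112 114 114 115 114 115 117 117 118 118 118 119 119 119 119 121 120
 121 121 122 122 121 121 121 122 121 103 100 107 129  67 148 149]
10 [143 140 145 148 145 140 139 141 143 142 121 113 100  96  99 111 112 112
 113 109 110 111 111 111 114 115 115 115 116 116 120 119 119 119 120 120
 121 121 121 121 121 121 121 120 122 104  99 103  71 142 148 149]
16 [145 140 145 149 148 143 144 142 142 142 138 140 137 112 104  94  82  82
  83  82  73  73  78  78  77  78  76  75  78  76  80  80  77  77  80  81
  96  98  98  99 103 103 103 104  96  84 101 118 140 145 148 150]
22 [120 140 144 148 148 146 147 144 141 144 140 136 141 137 130 119 109 124
 126 126 126 117 110 111 111 112 138 137 134 133 129 129 129 130 127 105
 101 102 102 102 100 101 102 101 109 113 132 140 139 145 148 151]
```

Request:
drive_tool([
  [[0.2, -0.1, 0, 0, 0, 0], [0.25, -0.12, 0, 0, 0, 0], [0.1, -0.1, 0, 0, 0, 0], [0, 0, 0, 0, 0, 0], [0, 0, 0, 0, 0, 0], [0, 0, 0, 0, 0, 0]],
])

```text
clock: 22.2
tcp_pos: [0.5251, -0.0116, 0.2525]
orientation: [0.0, 0.819, 0.574, -0.0]
wrist_force: [-0.7, 0.4, -1.6]
finger_gap: 0.03
grip_force: 34.1
```

```bash
python3 - <<'E'
from h import *
R,p=tool();pose=(R,p);print(p)
im=viewer.read_camera("wrist");cv2.imwrite("pics/w9.png",im[:,:,::-1])
for d in models.silhouettes("parts_organiser_drawer3","wrist")[:2]:
    r=np.argwhere(d["region"]); print(d["score"],d["location"],r.min(0)[::-1],r.max(0)[::-1])
    for q in (30,60,90,110): 
        c=np.where(d["region"][q])[0]; print(q,c.min() if len(c) else None,c.max() if len(c) else None)
for c in [(.5949,.0229),(.4909,.0603)]: print("pred corners",proj("wrist",[*c,.098]),proj("wrist",[*c,.181]))
g=im.mean(2)
for c0 in (240,270,300,330,360): print(c0,g[0:160:4,c0-4:c0+4].mean(1).astype(int))
E
```

```text
[ 0.52507373 -0.01157978  0.2525284 ]
0.89 [323.3, 64.6] [226   0] [423 130]
30 228 421
60 230 417
90 232 415
110 235 413
0.75 [240.1, 286.9] [229 272] [252 301]
30 None None
60 None None
90 None None
110 None None
pred corners [390.02817232 112.51362759] [415.72781388 123.8794503 ]
pred corners [255.99938605 112.78298209] [229.06146595 124.25356889]
240 [ 76 109 109 109 109 107 107 107 108 109 110 111 111 112 112 112 112 113
 113 113 113 112 110 110 110 112 115 115 116  97  95 139  97  97  92  91
  90  91  94  95]
270 [145 146 147 147 147 148 148 148 149 149 150 150 150 151 151 151 152 152
 152  92  94  92  92 134 150 150 150 150 128  95  94 139  59  97  97  96
  94  94  93  92]
300 [106 106 107 104 132 152 153 153 154 154 155 155 155 156 157 156 156 157
 156 157 156 155 130 100 150 155 155 140 114  96 101 142  89 100  99  98
  97  97  98  98]
330 [122 128 136 142 145 109 106 100  85 103 157 157 158 158 159 159 133 128
 122 116 113 102 127 153 158 159 158 158 132 103 135 159 140  99  98  98
  98  98  98  97]
360 [137 150 152 152 153 154 154 154 155 112 112 122 136 157 157 158 158 158
 158 158 158 158 158 158 157 158 157 157 149 115 114 157 133 133 135 123
  94  94  93  93]
```

The bright top edge at row 124 agrees with the predicted 124, so the drawer's pose is confirmed. Next I move over the drawer and lower.

Request:
drive_tool([
  [[0.25, -0.008, 0, 0, 0, 0], [0.3, 0, 0, 0, 0, 0], [0.15, 0, 0, 0, 0, 0], [0.088, 0, 0, 0, 0, 0], [0, 0, 0, 0, 0, 0], [0, 0, 0.15, 0, 0, 0], [0, 0, 0.2, 0, 0, 0], [0, 0, 0.15, 0, 0, 0], [0, 0, 0.1, 0, 0, 0], [0, 0, 0.05, 0, 0, 0], [0, 0, 0, 0, 0, 0], [0, 0, 0, 0, 0, 0]],
])

```text
clock: 23.8
tcp_pos: [0.5565, 0.0785, 0.1753]
orientation: [0.0, 0.818, 0.575, 0.0]
wrist_force: [-0.4, 0.9, -2.2]
finger_gap: 0.0303
grip_force: 34.1
```

Foot about 8 mm above the pad. Creeping down.

Request:
drive_tool([
  [[0, 0, 0.015, 0, 0, 0], [0, 0, 0.015, 0, 0, 0], [0, 0, 0.015, 0, 0, 0], [0, 0, 0.01, 0, 0, 0], [0, 0, 0, 0, 0, 0], [0, 0, 0, 0, 0, 0]],
])

```text
clock: 24.55
tcp_pos: [0.556, 0.0786, 0.168]
orientation: [0.0, 0.818, 0.575, -0.0]
wrist_force: [0.1, 0.9, -1.4]
finger_gap: 0.0303
grip_force: 34.1
```

Request:
drive_tool([
  [[0, 0, 0.008, 0, 0, 0], [0, 0, 0.008, 0, 0, 0], [0, 0, 0, 0, 0, 0], [0, 0, 0, 0, 0, 0]],
])

```text
clock: 25.05
tcp_pos: [0.5563, 0.0787, 0.1676]
orientation: [0.0, 0.818, 0.575, 0.001]
wrist_force: [-3.9, 1.0, 7.1]
finger_gap: 0.0305
grip_force: 35.8
```

Request:
drive_tool([
  [[0, 0, 0, 0, 0, 0], [0, 0, 0, 0, 0, 0], [0, 0, 0, 0, 0, 0], [0, 0, 0, 0, 0, 0], [0, 0, -0.1, 0, 0, 0], [0, 0, -0.2, 0, 0, 0], [0, 0, -0.2, 0, 0, 0], [0, 0, -0.2, 0, 0, 0], [0, 0, 0, 0, 0, 0], [0, 0, 0, 0, 0, 0]],
], jaw=0.06)

```text
clock: 26.3
tcp_pos: [0.5559, 0.0786, 0.2497]
orientation: [-0.0, 0.818, 0.575, -0.0]
wrist_force: [0.3, -0.4, -0.6]
finger_gap: 0.0453
grip_force: 0.0
```

```bash
python3 - <<'E'
from h import *
R,p=tool();pose=(R,p);print(p)
print(proj("wrist",[.556,.0785,.183]))
knob(.18,(260,150,390,290),"pics/w10.png")
for d in models.silhouettes("bottle","wrist")[:2]:
    r=np.argwhere(d["region"]); print(d["score"],d["location"],r.min(0)[::-1],r.max(0)[::-1],pt("wrist",d["location"],.15))
print([proj("wrist",[.556+a*R[0,1],.0785+a*R[1,1],.135]) for a in (-.023,.023)])
E
```

```text
[0.55588466 0.07856152 0.24973498]
[324.76533588 215.1662991 ]
[  47   43   37   41 1215] [325.381893   212.92510288] [0.5565 0.0787 0.18  ] [ 0.004  0.007 -0.004]
[  0  96  17  44 524] [268.96564885 271.67366412] [0.5062 0.0516 0.18  ] [-0.351 -0.311 -0.004]
[114  96  16  44 506] [380.67588933 271.45454545] [0.5773 0.0261 0.18  ] [-0.349  0.319 -0.004]
0.62 [323.0, 185.4] [295 162] [355 214] [0.55757417 0.08830543 0.15      ]
[array([295.37368965, 192.02821953]), array([355.76864286, 192.08250613])]
```

Bottle stands upright where I set it (knob where predicted). Next, in front of the drawer with the fingers shut.

Request:
drive_tool([
  [[-0.2, 0, 0, 0, 0, 0], [-0.25, 0, 0, 0, 0, 0], [-0.17, 0, 0, 0, 0, 0], [0, 0, 0, 0, 0, 0], [0, 0, 0, 0, 0, 0], [0, 0, 0.25, 0, 0, 0], [0, 0, 0.25, 0, 0, 0], [0, 0, 0.2, 0, 0, 0], [0, 0, 0, 0, 0, 0], [0, 0, 0, 0, 0, 0]],
], jaw=-1)

```text
clock: 27.65
tcp_pos: [0.5313, 0.009, 0.1668]
orientation: [0.0, 0.818, 0.575, 0.0]
wrist_force: [-0.3, 0.7, 1.1]
finger_gap: -0.0004
grip_force: 0.0
```

Request:
drive_tool([
  [[0.08, 0, 0, 0, 0, 0], [0.08, 0, 0, 0, 0, 0], [0.04, 0, 0, 0, 0, 0], [0.04, 0, 0, 0, 0, 0], [0.06, 0, 0, 0, 0, 0], [0.08, 0, 0, 0, 0, 0], [0.08, 0, 0, 0, 0, 0], [0.08, 0, 0, 0, 0, 0], [0.08, 0, 0, 0, 0, 0], [0.08, 0, 0, 0, 0, 0]],
])

```text
clock: 28.9
tcp_pos: [0.5595, 0.0882, 0.166]
orientation: [-0.0, 0.818, 0.575, -0.0]
wrist_force: [0.1, -1.2, -0.6]
finger_gap: -0.0002
grip_force: 0.4
```

Request:
drive_tool([
  [[0.08, 0, 0, 0, 0, 0], [0.07, 0, 0, 0, 0, 0], [0.06, 0, 0, 0, 0, 0], [0.04, 0, 0, 0, 0, 0], [0.03, 0, 0, 0, 0, 0], [0.02, 0, 0, 0, 0, 0], [0, 0, 0, 0, 0, 0]],
])

```text
clock: 29.78
tcp_pos: [0.5714, 0.1216, 0.1661]
orientation: [-0.0, 0.818, 0.575, -0.0]
wrist_force: [-0.1, 0.1, -0.9]
finger_gap: -0.0002
grip_force: 0.0
```

Request:
drive_tool([
  [[0.025, 0, 0, 0, 0, 0], [0.025, 0, 0, 0, 0, 0], [0.02, 0, 0, 0, 0, 0], [0, 0, 0, 0, 0, 0], [0, 0, 0, 0, 0, 0]],
])

```text
clock: 30.4
tcp_pos: [0.5731, 0.1264, 0.1661]
orientation: [0.002, 0.819, 0.574, -0.003]
wrist_force: [-4.7, -10.8, 3.6]
finger_gap: -0.0001
grip_force: 6.0
```

```bash
python3 - <<'E'
from h import *
R,p=tool();u=np.array([.3396,.9406]);print(p,u@p[:2],env.get_state()["wrist_force"],[round(R[:,0]@env.get_state()["wrist_force"],2)])
for c in ("side","scene"):
  im=viewer.read_camera(c);cv2.imwrite(f"pics/e_{c}.png",im[:,:,::-1])
  for d in models.silhouettes("parts_organiser_drawer3",c)[:2]:
    r=np.argwhere(d["region"]); print(c,d["score"],d["location"],r.min(0)[::-1],r.max(0)[::-1])
E
```

```text
[0.57314026 0.12638603 0.1660717 ] 0.31351712762391293 [ -4.65532072 -10.78280426   3.61061774] [np.float64(-11.75)]
side 0.71 [304.4, 163.4] [284 148] [319 177]
side 0.22 [299.1, 170.8] [242 133] [361 205]
scene 0.68 [272.5, 167.2] [256 153] [291 181]
```

About 12 N against the tool means it has hit a stop. I'll back off and compare the drawer's front edge with its neighbours'.

Request:
drive_tool([
  [[-0.1, 0, 0, 0, 0, 0], [-0.25, 0, 0, 0, 0, 0], [-0.25, 0, -0.3, 0, 0, 0], [0, 0, -0.4, 0, 0, 0], [0, 0, -0.3, 0, 0, 0], [0, 0, 0, 0, 0, 0], [0, 0, 0, 0, 0, 0]],
])

```text
clock: 31.48
tcp_pos: [0.5498, 0.0617, 0.2855]
orientation: [-0.0, 0.818, 0.575, -0.0]
wrist_force: [-0.8, 0.1, -1.0]
finger_gap: 0.0001
grip_force: 0.0
```

```bash
python3 - <<'E'
from h import *
R,p=tool();pose=(R,p);u=np.array([.3396,.9406]);v=np.array([.9406,-.3396]);print(p,u@p[:2])
im=viewer.read_camera("wrist");cv2.imwrite("pics/w11.png",im[:,:,::-1]);g=cv2.GaussianBlur(im.mean(2),(3,3),0)
W=lambda a,b,z:[*(a*u+b*v),z]
for z in (.181,.19,.098): print(z,[np.round(proj("wrist",W(.325,.4966+b,z),pose)) for b in (-.055,0,.055)],[np.round(proj("wrist",W(.335,.4966,z),pose))])
# strongest row edges at columns left neighbour, middle, right neighbour
for b in (-.1,-.085,-.07,-.04,-.02,0,.02,.04,.07,.085,.1):
    c=int(proj("wrist",W(.325,.4966+b,.181),pose)[0])
    if 5<c<634:
        d=np.diff(g[:,c-3:c+4].mean(1)); k=[i for i in range(2,220) if abs(d[i])>5 and abs(d[i])==abs(d[i-2:i+3]).max()]
        print(b,c,[(i,int(d[i])) for i in k])
E
```

```text
[0.54975428 0.06171115 0.28551837] 0.24474206546597793
0.181 [array([242.,  81.]), array([325.,  81.]), array([408.,  81.])] [array([325.,  65.])]
0.19 [array([239.,  81.]), array([325.,  81.]), array([412.,  81.])] [array([325.,  64.])]
0.098 [array([264.,  82.]), array([325.,  82.]), array([387.,  82.])] [array([325.,  70.])]
-0.1 174 [(82, 34), (93, -10), (135, -15), (151, -15), (154, 16)]
-0.085 197 [(82, 34), (93, -12), (131, -13), (157, -12), (161, 13), (217, 13)]
-0.07 219 [(82, 31), (126, -13), (165, -13), (169, 13), (206, 13)]
-0.04 265 [(82, 27), (105, -13), (181, -13), (184, 13), (189, 13)]
-0.02 295 [(83, 23), (96, -13), (187, 35)]
0 325 [(83, 36), (94, -9), (111, -6), (174, 11), (178, -22), (181, 25)]
0.02 355 [(83, 29), (136, -9), (156, 8), (163, -19), (168, 17)]
0.04 385 [(83, 31), (143, -11), (148, 11)]
0.07 431 [(84, 28), (93, -15)]
0.085 453 [(84, 41)]
0.1 476 [(84, 40), (95, -10), (174, -8), (179, -9)]
```

The front edge sits at rows 82–84 right across this drawer and its neighbours, so it's flush and shut.

```bash
python3 -c "
from workcell import order
print(order.hand_in())"
```

```text
the job is handed in; nothing more can be done
None
```

The small stopper is pressed home in the bottle, the bottle was set down upright in the open drawer, the drawer is pushed flush with its neighbours, and the job is handed in; the hand-in gave no verdict.

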